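# Clip a tyre pump into its display bracket

## Task

Take the black tyre pump out of its cardboard tray and snap it sideways into the two spring clips of the empty display bracket, pressed fully home in both clips, with its brass nozzle butted up against the bracket's red end stop. Leave the red pump clipped in the other bracket, and do not disturb the other goods.

Things in the scene. Friction and masses are not known exactly. Their poses are not given: they have to be found in the camera images.
- pump: Black hand pump to clip in: barrel 25 mm diameter, 160 mm long, brass nozzle 14 mm diameter, 25 mm long at one end, black rubber tail at the other; 0.11 to 0.22 kg. Origin on the axis; own x runs along the barrel to the nozzle: barrel x = -90 to +70 mm, balance point near x = -6 mm. Starts level on the tray's saddles, axis 46 mm above the table; it may roll about its axis.
- pump_nozzle (a point): Tip of the black pump's brass nozzle, on the axis, 95 mm from the pump's origin.
- pump_tail (a point): End face of the black pump's rubber tail, on the axis, 90 mm from the pump's origin on the other side.
- tray: Fixed cardboard tray: floor 200 x 100 mm, 6 mm thick; origin under its middle on the table, x along its length, z up. Two V saddles 14 mm wide stand across it at x = -55 and +55 mm, 50 mm wide, 46 mm high; between them the floor is bare, so fingers can straddle the pump's middle.
- bracket: Empty display bracket, fixed: grey base plate 226 x 84 mm, 12 mm thick; origin on the table under its middle, x along its length, z up. Two upright C-shaped spring-steel clips, open upward, at x = -50 and +50 mm; nothing but the plate between them. A red end stop at the +x end. A seated pump lies along x, its axis at y = 0, z = 46 mm.
- bracket_clip0 (a point): Axis of the clip farther from the red stop (bracket x = -50 mm), 46 mm above the table. Each clip is 14 mm long along x; its lips are 19 mm apart at z = 55 mm and flare to 36 mm apart at z = 66 mm, its top. Pressing the barrel down with 5 to 7 N per clip springs the jaws apart and they close over it; it then rests on a steel foot. Along x a seated barrel slides with about 10 N.
- bracket_clip1 (a point): The same for the clip nearer the red stop (bracket x = +50 mm).
- bracket_stop (a point): Middle of the red stop's inner face, on the clips' axis: bracket x = +100 mm, 46 mm above the table. The stop is an upright block 10 mm thick, 44 mm wide, its top 68 mm above the table.
- bracket_seat (a point): Where the origin of the black pump lies when it is fully home in the empty bracket: on the clips' axis, 46 mm above the table, 5 mm from the bracket's middle towards the red stop (pump x axis along the bracket's x axis).
- full_bracket: The other bracket, the same as the empty one, fixed; it holds the red pump. To be left alone.
- red_pump: Red pump of the same size as the black one, already clipped into the other bracket. Origin and axes as for the black pump. To be left in place.
- headlamp: Black headlamp with chrome rim lying on its back, 130 mm diameter, 81 mm high, fixed; origin under its middle.
- tail_lamp: Red tail lamp on a chrome plate, 70 x 90 x 44 mm high, loose; origin under its middle. To be left in place.
- carton: Green carton, 60 x 110 x 45 mm high, loose; origin under its middle. To be left in place.
Not all that is in view belongs to the job. There is more than one size of the pump; the one meant has the size given above. Leave any turquoise look-alike of the bracket alone.

How it is judged:
By the outcome, as a careful person would: the job done as asked, in the order asked, and still so for the second after the job is handed in, with the robot touching nothing.
It also fails if it takes over 48 s, if anything falls off the work surface, if the arm or the gripper's body presses on something with over 40 N, if the wrist force passes 120 N, or if a joint passes its speed limit or range.

## Robot

A 6-joint arm with a two-finger parallel gripper is mounted at the origin on the work surface. World frame = base frame: x ahead of the robot, y to its left, z up, the work surface at z = 0. Lengths are in m, angles in rad, forces in N, time in s.
With the tool pointing down it reaches from about 0.35 to 0.975 m from the base axis. Payload 17.4 kg.
Tool frame: the origin (TCP) lies at the centre of the arm's flange, where the gripper is bolted on; the fingertips stand manip.nose_length ahead of it and the grasp point (between the pads) lies 155 mm ahead of it (manip.nose_length is the distance from the TCP to the fingertips, in m); z points along the fingers, y is the line along which they close (so a half turn about z gives the same grasp; the last joint's range is limited). The gripper opens to 85 mm and grips with 20 to 120 N. Pads are 22 mm wide; open, the fingers measure 114 mm over their backs; the gripper's body (76 mm by 85 mm) begins 54 mm behind the grasp point. The pads swing forward as they close: fully open they stand 13 mm farther back than shut.
Start: joints at [-1.148, 0.116, 1.442, -0, 1.584, -0.038], TCP at [0.3, -0.605, 0.405] pointing down, gripper open.
Joint ranges: [-2.83, 2.83], [-0.83, 2.19], [0.07, 2.5], [-1.14, 4.28], [0.01, 3], [-2.97, 2.97]. Speed limits (rad/s): [1.89, 1.89, 2.22, 3.14, 3.14, 3.14].

## Interface

Orientations are given as [roll, pitch, yaw] about the fixed x, y, z axes, in that order (R = Rz(yaw) Ry(pitch) Rx(roll)).
In Python, from cell import manip gives the robot as it stands.
- The arm moves only by the tool play_rows, never from a script. Its argument "targets" is a list of rows, each a list of 3 entries, a list of its own where there are three numbers: the shift along the tool's x, y, z in m, then the turn, a rotation vector about the tool's x, y, z in degrees, then the opening in per cent of the stroke, from 0 (shut) to 100 (fully open). A call has exactly 5 rows; each row is the pose to reach, as a shift and turn from the pose commanded when the call began, along the tool's axes at that moment; what a row does not reach only later rows make up. A row lasts 1/8 s, in which the tool goes at most 62.5 mm and 10.7 degrees, less where a joint would pass 70% of its speed; a pose out of reach is approached as far as the arm can. A call with a gripper value outside its range is refused whole. The fingers move at their own pace and stop on an object; the grip force is fixed at half the most. Time passes only in rows, so rows that repeat a pose let the fingers close, or fill a call up. It gives the time, the measured TCP pose, the force, the opening and the grip force at its end, in the units of the state.
- manip.state(): the state, without advancing time (a new reading comes with each control period).
- manip.get_image(name): name is "scene" or "top"; returns a dict with "pixels" (400x640x3 uint8, red, green, blue), "mtx" (3x3 intrinsics, pixels), "k1" (the pictures are not rectified: a ray, as slopes to the right and down, at radius r is drawn at 1 + k1 r^2 times it, then the intrinsics apply), "rvec" (rotation vector, rad) and "tvec" (3), from world to camera coordinates, as OpenCV has them. Camera axes: x right, y down, z forward; pixel columns grow to the right and rows downward; lengths in m; the calibration is good to about 2 mm. A picture is of the moment at which its call begins. There is no depth.
- manip.sign_off(): hands the job in; it is judged then, once.
The state is a dict: "t": time; "qpos": joint angles; "qvel": joint speeds; "joint_efforts": joint torques, N m; "tcp_pos": TCP position; "tcp_rot": TCP orientation; "ft_force": force on the tool from outside, world axes, zero at the start; "moment": the same for the moment, N m; "opening": finger opening in m; "gripper_force": force on a finger pad.
Only numpy, scipy, OpenCV 4.12 (cv2) and the standard library are available. Lean on these libraries where they do the work, as an engineer would, in place of code of your own. Each camera call takes 0.05 s, during which the arm holds its last target. There are 200 camera calls.

## Working session

There is one attempt and no reset: what is moved stays moved. The work goes in short steps, Python scripts to look and compute and a tool call to move; the robot and the scene stay as the last step left them, time stands still between calls to the robot, and variables do not carry over. Pictures are saved under pics/ and viewed, at most 10 in all, crops included, and the job is handed in when it is done.

Besides the shell and the picture viewer there is one more tool, called after ">>>" in YAML: its name, and indented under it one key for each argument. play_rows: Moves the arm, as the interface text tells. Its arguments: {"type":"object","properties":{"targets":{"type":"array","items":{"type":"array"}}},"required":["targets"]}

```bash
mkdir -p pics
cat > h.py <<'E'
import numpy as np, cv2
from cell import manip
from scipy.spatial.transform import Rotation as R
def grab(n,f):
    d=manip.get_image(n); cv2.imwrite('pics/'+f,d['pixels'][:,:,::-1]); np.savez('pics/'+n+'.npz',**{k:np.array(d[k]) for k in d}); return d
def load(n): return dict(np.load('pics/'+n+'.npz'))
def ray(d,uv):
    K=d['mtx'];x=(uv[0]-K[0,2])/K[0,0];y=(uv[1]-K[1,2])/K[1,1]
    rd=np.hypot(x,y);r=rd
    for _ in range(30): r=rd/(1+d['k1']*r*r)
    s=r/rd if rd else 1
    Rm=R.from_rotvec(d['rvec'].ravel()).as_matrix();c=-Rm.T@d['tvec'].ravel()
    return c,Rm.T@np.array([x*s,y*s,1])
def onz(d,uv,z):
    c,v=ray(d,uv);return c+v*(z-c[2])/v[2]
def proj(d,p):
    Rm=R.from_rotvec(d['rvec'].ravel()).as_matrix();q=Rm@np.array(p)+d['tvec'].ravel();x,y=q[:2]/q[2];f=1+d['k1']*(x*x+y*y)
    return np.array([d['mtx'][0,0]*x*f+d['mtx'][0,2],d['mtx'][1,1]*y*f+d['mtx'][1,2]])
E
python3 -c "
from h import *
a=grab('top','top1.png');b=grab('scene','scene1.png')
for d in(a,b):print(d['mtx'],d['k1'],ray(load('top'),(320,200))[0])
print(ray(load('scene'),(320,200)));print(manip.state(),manip.nose_length)"
```

```text
[[436.21323294   0.         320.53441478]
 [  0.         436.21323294 201.28601697]
 [  0.           0.           1.        ]] 0.03696581579773297 [0.44167629 0.01395153 1.1769438 ]
[[470.40152922   0.         314.70033376]
 [  0.         470.40152922 196.89429451]
 [  0.           0.           1.        ]] -0.009507841300624403 [0.44167629 0.01395153 1.1769438 ]
(array([1.07816514, 0.7417853 , 1.15743112]), array([-0.4247636 , -0.48750134, -0.76294747]))
{'t': 0.1, 'qpos': array([-1.14781975e+00,  1.16411582e-01,  1.44218947e+00,  2.05439833e-05,
        1.58399465e+00, -3.78209731e-02]), 'qvel': array([ 0.00028423, -0.00066739, -0.00110254, -0.00102145,  0.00053858,
        0.00158934]), 'joint_efforts': array([ 2.43410817e-03, -7.33663988e+01, -6.33788323e+01, -8.69463111e-05,
        5.16638029e-03, -3.34225183e-05]), 'tcp_pos': array([ 0.30013096, -0.60461041,  0.40405932]), 'tcp_rot': array([-3.14059110e+00, -5.84550488e-05,  4.60797781e-01]), 'ft_force': array([-1.01330729,  0.13691451, -0.57295917]), 'moment': array([-0.00720878, -0.02215565, -0.02051534]), 'gripper_force': 0.0, 'opening': 0.0854920993356109} 0.1734
```

View pics/top1.png

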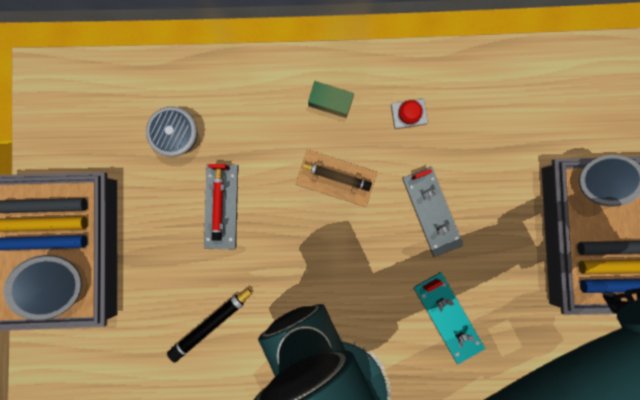

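View pics/scene1.png

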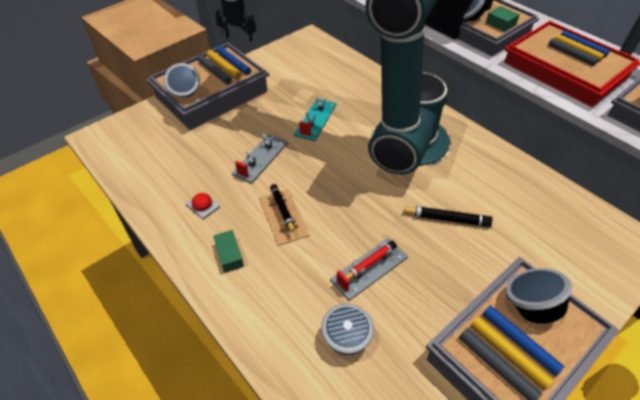

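The top view shows the tray with the black pump near (337,178), its nozzle to the left at about (305,166). The empty grey bracket is near (432,210) with its red stop at (422,174). I'll enlarge this area.

```bash
python3 -c "
from h import *
d=load('top');p=d['pixels'][140:265,285:475,::-1]
cv2.imwrite('pics/crop1.png',cv2.resize(p,None,fx=4.2,fy=4.2,interpolation=cv2.INTER_CUBIC))"
```

```text
(no output)
```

View pics/crop1.png

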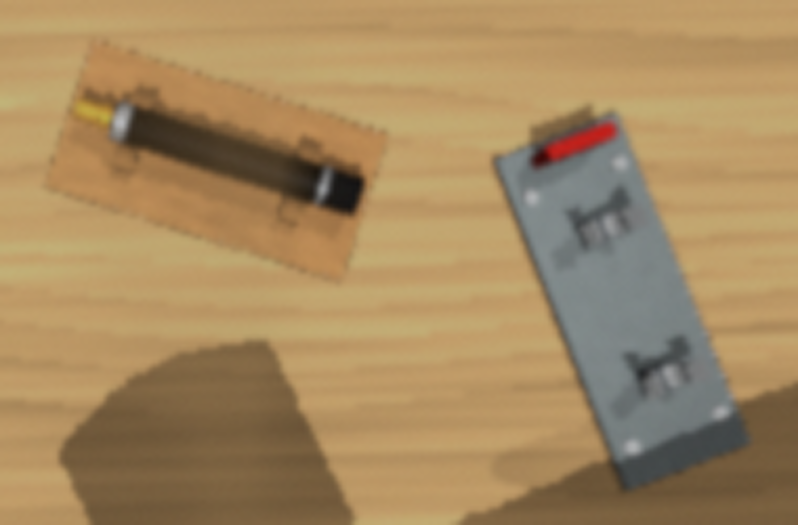

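```bash
cat >> h.py <<'E'
def cp(c,u0=285,v0=140,s=4.2): return (u0+(c[0]+.5)/s-.5, v0+(c[1]+.5)/s-.5)
E
python3 -c "
from h import *
d=load('top')
T=[onz(d,cp(c),.006)[:2] for c in((93,38),(388,131),(343,283),(45,187))]
print('tray',np.round(T,4),np.mean(T,0),[np.linalg.norm(T[i]-T[i-1]) for i in range(4)])
n,t=[onz(d,cp(c),.046)[:2] for c in((76,109),(359,195))]
v=n-t;print('pump',n,t,np.linalg.norm(v),np.degrees(np.arctan2(v[1],v[0])),'origin',t+v*90/185)
e=T[0]-T[1];print('tray yaw',np.degrees(np.arctan2(e[1],e[0])))
B=[onz(d,cp(c),.012)[:2] for c in((495,158),(615,112),(748,440),(625,490))]
print('br',np.round(B,4),np.mean(B,0),[np.linalg.norm(B[i]-B[i-1]) for i in range(4)])
e=B[0]+B[1]-B[2]-B[3];print(np.degrees(np.arctan2(e[1],e[0])))
S=[onz(d,cp(c),.012)[:2] for c in((532,197),(620,162),(721,412),(632,447))];e=S[0]+S[1]-S[2]-S[3]
print('screws',np.mean(S,0),np.degrees(np.arctan2(e[1],e[0])))
for c in((570,215),(625,192),(627,355),(686,342)):print('clip top',onz(d,cp(c),.066))
for c in((533,160),(614,127)):print('stop top',onz(d,cp(c),.068))
"
```

```text
tray [[ 0.6478  0.0567]
 [ 0.5822 -0.1309]
 [ 0.4856 -0.099 ]
 [ 0.5524  0.0899]] [ 0.56700669 -0.02081226] [np.float64(0.1010171905757511), np.float64(0.1987281400728058), np.float64(0.10183190115180753), np.float64(0.20039417195174472)]
pump [0.59668484 0.0669192 ] [ 0.53821218 -0.10675362] 0.18325201118086626 71.39250396359732 origin [ 0.56665834 -0.02226414]
tray yaw 70.73619611722442
br [[ 0.5623 -0.1975]
 [ 0.5894 -0.2745]
 [ 0.3796 -0.349 ]
 [ 0.3502 -0.271 ]] [ 0.47040068 -0.27301112] [np.float64(0.22439939520826718), np.float64(0.08167475492434816), np.float64(0.22263627223120022), np.float64(0.08341697268102538)]
19.329931696438035
screws [ 0.46719348 -0.2764917 ] 19.49390485304104
clip top [ 0.52073554 -0.23162325  0.066     ]
clip top [ 0.53375006 -0.26524449  0.066     ]
clip top [ 0.43524296 -0.26239898  0.066     ]
clip top [ 0.44213252 -0.29797482  0.066     ]
stop top [ 0.55460062 -0.21019954  0.068     ]
stop top [ 0.57323023 -0.25970522  0.068     ]
```

>>> play_rows:
  targets:
    - [[0.25, -0.2, 0.05], [0, 0, -45], 100]
    - [[0.25, -0.2, 0.05], [0, 0, -45], 100]
    - [[0.25, -0.2, 0.05], [0, 0, -45], 100]
    - [[0.25, -0.2, 0.05], [0, 0, -45], 100]
    - [[0.25, -0.2, 0.05], [0, 0, -45], 100]

```text
t: 0.72
tcp_pos: [0.4307, -0.3227, 0.356]
tcp_rot: [-3.142, -0.0, 1.25]
ft_force: [0.3, 0.2, -0.3]
opening: 0.0856
gripper_force: 0.0
```

```bash
cat >> h.py <<'E'
def go(p,yaw):
    s=manip.state();Rm=R.from_euler('xyz',s['tcp_rot']);sh=Rm.inv().apply(np.array(p)-s['tcp_pos'])
    rv=(Rm.inv()*R.from_euler('xyz',[180,0,yaw],degrees=True)).as_rotvec(degrees=True)
    print('t',round(s['t'],2),'tcp',s['tcp_pos'].round(4),'yaw',np.degrees(s['tcp_rot']).round(2),'F',s['ft_force'].round(1),'op',round(s['opening'],4),'gf',s['gripper_force'],'\nSHIFT',sh.round(4),'TURN',rv.round(2))
E
python3 -c "
from h import *
go([.565,-.0275,.30],71.2)"
```

```text
t 0.72 tcp [ 0.4307 -0.3227  0.356 ] yaw [-1.800e+02 -1.000e-02  7.159e+01] F [ 0.3  0.2 -0.3] op 0.0856 gf 0.0 
SHIFT [0.3225 0.0342 0.056 ] TURN [-0.   -0.01  0.39]
```

>>> play_rows:
  targets:
    - [[0.06, 0.007, 0.01], [0, 0, 0], 100]
    - [[0.12, 0.014, 0.02], [0, 0, 0], 100]
    - [[0.18, 0.02, 0.03], [0, 0, 0], 100]
    - [[0.24, 0.027, 0.04], [0, 0, 0], 100]
    - [[0.3, 0.034, 0.055], [0, 0, 0], 100]

```text
t: 1.35
tcp_pos: [0.5587, -0.0492, 0.3014]
tcp_rot: [3.141, -0.0, 1.246]
ft_force: [0.6, -1.2, 0.5]
opening: 0.0856
gripper_force: 0.0
```

```bash
python3 -c "
from h import *
a=grab('top','top2.png');b=grab('scene','scene2.png')
go([.565,-.0275,.201],71.2)
# crops: scene pump+bracket
p=b['pixels'][125:250,215:330,::-1];p=cv2.resize(p,None,fx=4.8,fy=4.8,interpolation=cv2.INTER_CUBIC)
q=a['pixels'][155:265,390:475,::-1];q=cv2.resize(q,None,fx=5,fy=5,interpolation=cv2.INTER_CUBIC)
cv2.imwrite('pics/c2s.png',p);cv2.imwrite('pics/c2t.png',q)"
```

```text
t 1.45 tcp [ 0.5592 -0.0469  0.2993] yaw [-1.7984e+02 -3.0000e-02  7.1650e+01] F [-0.2 -0.2 -0.3] op 0.0852 gf 0.0 
SHIFT [ 0.0202 -0.0003  0.0984] TURN [-0.16 -0.03  0.45]
```

View pics/c2s.png

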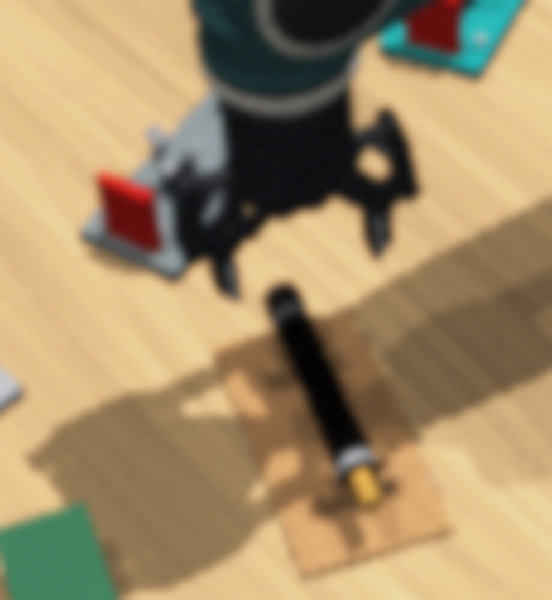

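View pics/c2t.png

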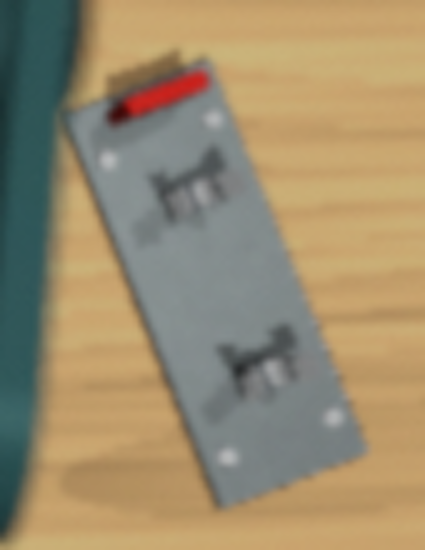

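The top crop shows the bracket plate with corners (65,110), (208,60), (367,450) and (218,508), and the stop along its top edge. In the scene crop, the pump nozzle tip is at (370,500) and the tail at (281,295), with the fingers straddling the pump.

```bash
python3 -c "
from h import *
d=load('top');s=load('scene')
f=lambda c:cp(c,390,155,5)
B=np.array([onz(d,f(c),.012)[:2] for c in((65,110),(208,60),(367,450),(218,508))])
e=B[0]+B[1]-B[2]-B[3];print('br',B.mean(0),np.degrees(np.arctan2(e[1],e[0])),[np.linalg.norm(B[i]-B[i-1]) for i in range(4)])
S=np.array([onz(d,f(c),.012)[:2] for c in((108,160),(213,119),(334,417),(228,457))]);e=S[0]+S[1]-S[2]-S[3]
print('screws',S.mean(0),np.degrees(np.arctan2(e[1],e[0])))
for c in((116,113),(207,78)):print('stop top',onz(d,f(c),.068))
for c in((158,182),(218,157),(228,355),(290,333)):print('clip',onz(d,f(c),.066))
for c in((370,500),(281,295)):print('pump scene',onz(s,cp(c,215,125,4.8),.046))
# model overlay
m=B.mean(0);y=np.radians(19.4);a=np.array([np.cos(y),np.sin(y)]);b=np.array([-a[1],a[0]])
im=cv2.resize(d['pixels'][155:265,390:475,::-1],None,fx=5,fy=5,interpolation=cv2.INTER_CUBIC)
for x,yy,z in[(x,q,66) for x in(43,57,-43,-57) for q in(18,-18)]+[(x,q,68) for x in(100,110) for q in(22,-22)]+[(x,q,12) for x in(113,-113) for q in(42,-42)]:
  u=proj(d,[*(m+a*x/1e3+b*yy/1e3),z/1e3]);cv2.circle(im,(int((u[0]-390+.5)*5),int((u[1]-155+.5)*5)),2,(0,255,0),-1)
im1=cv2.imread('pics/scene1.png')[125:190,225:295];im1=cv2.resize(im1,None,fx=6,fy=6,interpolation=cv2.INTER_CUBIC)
for x,yy,z in[(x,q,66) for x in(43,57,-43,-57) for q in(18,-18)]+[(x,q,68) for x in(100,110) for q in(22,-22)]+[(x,q,12) for x in(113,-113) for q in(42,-42)]:
  u=proj(s,[*(m+a*x/1e3+b*yy/1e3),z/1e3]);cv2.circle(im1,(int((u[0]-225+.5)*6),int((u[1]-125+.5)*6)),2,(0,255,0),-1)
o=np.zeros((550,850,3),np.uint8);o[:550,:425]=im;o[:390,425:845]=im1;cv2.imwrite('pics/ov.png',o[:,:800] if 0 else cv2.resize(o,(790,511)))
"
```

```text
br [ 0.47052382 -0.2732343 ] 19.202652944942137 [np.float64(0.2254651709721852), np.float64(0.08084029306866286), np.float64(0.22250614218380116), np.float64(0.08435777441926379)]
screws [ 0.46684427 -0.27653842] 19.644279859424888
stop top [ 0.5558196  -0.21347702  0.068     ]
stop top [ 0.57234042 -0.26015162  0.068     ]
clip [ 0.52018817 -0.23379438  0.066     ]
clip [ 0.53206721 -0.26459943  0.066     ]
clip [ 0.43147986 -0.26549643  0.066     ]
clip [ 0.44177107 -0.29707497  0.066     ]
pump scene [0.59522221 0.06062941 0.046     ]
pump scene [ 0.53363439 -0.11006017  0.046     ]
```

View pics/ov.png

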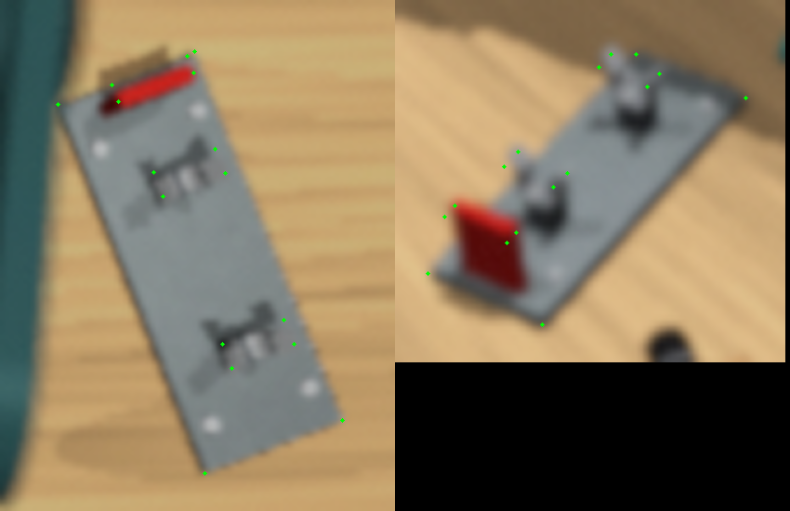

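>>> play_rows:
  targets:
    - [[0.02, 0, 0.03], [0, 0, 0.4], 100]
    - [[0.02, 0, 0.06], [0, 0, 0.4], 100]
    - [[0.02, 0, 0.085], [0, 0, 0.4], 100]
    - [[0.02, 0, 0.097], [0, 0, 0.4], 100]
    - [[0.02, 0, 0.097], [0, 0, 0.4], 100]

```text
t: 2.08
tcp_pos: [0.5645, -0.0324, 0.2041]
tcp_rot: [-3.141, 0.0, 1.239]
ft_force: [0.1, 1.0, 0.3]
opening: 0.0858
gripper_force: 0.0
```

The overlay matches the plate, but the raised parts sit a few mm off, at about the calibration limit. I'll grasp first and then refine with the pump hovering over the clips.

>>> play_rows:
  targets:
    - [[0, 0, 0.002], [0, 0, 0], 60]
    - [[0, 0, 0.002], [0, 0, 0], 30]
    - [[0, 0, 0.002], [0, 0, 0], 10]
    - [[0, 0, 0.002], [0, 0, 0], 0]
    - [[0, 0, 0.002], [0, 0, 0], 0]

```text
t: 2.7
tcp_pos: [0.5646, -0.0321, 0.2031]
tcp_rot: [3.141, -0.0, 1.239]
ft_force: [-3.6, 0.8, 5.8]
opening: 0.0234
gripper_force: 58.5
```

>>> play_rows:
  targets:
    - [[0, 0, 0], [0, 0, 0], 0]
    - [[0, 0, 0], [0, 0, 0], 0]
    - [[0, 0, 0], [0, 0, 0], 0]
    - [[0, 0, -0.02], [0, 0, 0], 0]
    - [[0, 0, -0.06], [0, 0, 0], 0]

```text
t: 3.32
tcp_pos: [0.5643, -0.0321, 0.2628]
tcp_rot: [-3.139, 0.001, 1.239]
ft_force: [-0.2, -0.1, -1.5]
opening: 0.0233
gripper_force: 59.2
```

```bash
python3 -c "
from h import *
go([.4755,-.270,.265],19.3)"
```

```text
t 3.33 tcp [ 0.5643 -0.0321  0.2628] yaw [-1.7986e+02  3.0000e-02  7.1010e+01] F [-0.2 -0.1 -1.5] op 0.0233 gf 59.15118098258972 
SHIFT [-0.2538 -0.0065 -0.002 ] TURN [-0.11  0.09 51.71]
```

>>> play_rows:
  targets:
    - [[-0.05, -0.001, 0], [0, 0, 10.5], 0]
    - [[-0.1, -0.002, 0], [0, 0, 21], 0]
    - [[-0.15, -0.004, 0], [0, 0, 31.5], 0]
    - [[-0.2, -0.005, 0], [0, 0, 42], 0]
    - [[-0.25, -0.006, 0], [0, 0, 51.7], 0]

```text
t: 3.95
tcp_pos: [0.4768, -0.268, 0.264]
tcp_rot: [3.141, -0.001, 0.331]
ft_force: [1.0, -0.7, -2.3]
opening: 0.0236
gripper_force: 59.2
```

>>> play_rows:
  targets:
    - [[-0.015, 0, 0.01], [0, 0, 0], 0]
    - [[-0.015, 0, 0.02], [0, 0, 0], 0]
    - [[-0.015, 0, 0.02], [0, 0, 0], 0]
    - [[-0.015, 0, 0.02], [0, 0, 0], 0]
    - [[-0.015, 0, 0.02], [0, 0, 0], 0]

```text
t: 4.58
tcp_pos: [0.4638, -0.2711, 0.2428]
tcp_rot: [3.141, -0.0, 0.338]
ft_force: [-0.1, -0.0, -2.4]
opening: 0.0228
gripper_force: 59.4
```

```bash
python3 -c "
from h import *
a=grab('top','top3.png');b=grab('scene','scene3.png')
go([.4755,-.270,.265],19.3)
q=a['pixels'][150:270,370:500,::-1];q=cv2.resize(q,None,fx=4,fy=4,interpolation=cv2.INTER_CUBIC)
p=b['pixels'][120:200,215:295,::-1];p=cv2.resize(p,None,fx=6,fy=6,interpolation=cv2.INTER_CUBIC)
o=np.zeros((480,1000,3),np.uint8);o[:480,:520]=q;o[:480,520:]=p;cv2.imwrite('pics/ov3.png',cv2.resize(o,(800,384)));cv2.imwrite('pics/p3.png',p)"
```

```text
t 4.67 tcp [ 0.4637 -0.2713  0.2427] yaw [ 1.7999e+02 -1.0000e-02  1.9340e+01] F [-0.2  0.3 -1.9] op 0.0231 gf 59.38631772994995 
SHIFT [ 0.0116  0.0027 -0.0223] TURN [ 0.01 -0.01  0.04]
```

View pics/ov3.png

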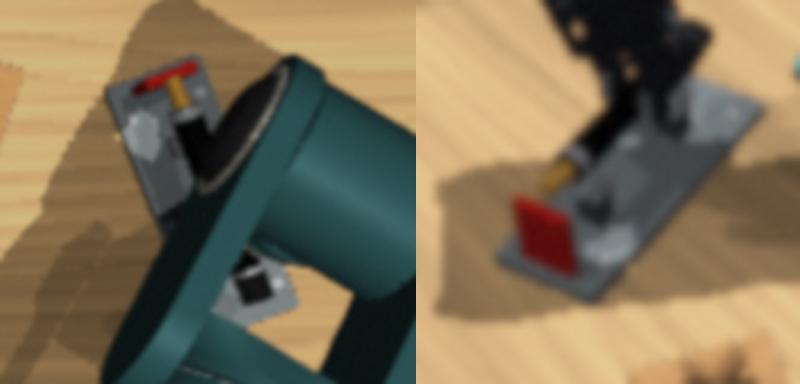

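```bash
python3 -c "
from h import *
d=load('top');s=load('scene')
f=lambda c:cp(c,390,155,5)
c1=onz(d,f((197,183)),.058)[:2];c0=onz(d,f((262,360)),.058)[:2]
e=c1-c0;print('clips',c1,c0,(c1+c0)/2,np.linalg.norm(e),np.degrees(np.arctan2(e[1],e[0])))
g=lambda c:cp(c,370,150,3.2)
h=manip.state()['tcp_pos']; z=h[2]-.155
n=onz(d,g((176,76)),z)[:2];t=onz(d,g((257,297)),z)[:2];e=n-t
a=e/np.linalg.norm(e);b=np.array([-a[1],a[0]])
print('pump',n,t,np.linalg.norm(e),np.degrees(np.arctan2(e[1],e[0])),'origin',t+a*.09)
A=np.array([np.cos(np.radians(19.4)),np.sin(np.radians(19.4))]);Bv=np.array([-A[1],A[0]])
for q in(c1,c0): w=q-t; print('clip rel pump axis: along',w@a,'lat',w@b)
print('tcp rel pump tail', (h[:2]-t)@a,(h[:2]-t)@b)
# scene
k=lambda c:cp(((c[0]-416),c[1]),215,120,4.8)
ns=onz(s,k((551,186)),z);print('scene nozzle',ns)
print('scene stop top inner corners',onz(s,k((516,198)),.068),onz(s,k((572,222)),.068))
print('top stop inner', onz(d,g((137,92)),.068),onz(d,g((198,71)),.068))
"
```

```text
clips [ 0.51967855 -0.25539616] [ 0.42841856 -0.28458221] [ 0.47404855 -0.26998919] 0.09581342550895054 17.73490163554017
pump [ 0.56244043 -0.23922925] [ 0.38913916 -0.29448122] 0.18189587566167292 17.683338138119275 origin [ 0.47488664 -0.26714318]
clip rel pump axis: along 0.13624371260289356 lat -0.002413845016331765
clip rel pump axis: along 0.040430325894308006 lat -0.00250007256562439
tcp rel pump tail 0.0780404778257211 -0.0005759567436135069
scene nozzle [ 0.55509936 -0.2386892   0.08772802]
scene stop top inner corners [ 0.57017375 -0.26294399  0.068     ] [ 0.55460396 -0.21896967  0.068     ]
top stop inner [ 0.55276515 -0.21252357  0.068     ] [ 0.56810413 -0.26132718  0.068     ]
```

>>> play_rows:
  targets:
    - [[-0.007, 0.0025, 0], [0, 0, 0], 0]
    - [[-0.007, 0.0025, 0.005], [0, 0, 0], 0]
    - [[-0.007, 0.0025, 0.01], [0, 0, 0], 0]
    - [[-0.007, 0.0025, 0.015], [0, 0, 0], 0]
    - [[-0.007, 0.0025, 0.015], [0, 0, 0], 0]

```text
t: 5.3
tcp_pos: [0.4576, -0.2762, 0.2269]
tcp_rot: [-3.141, 0.0, 0.337]
ft_force: [0.9, 0.7, -2.4]
opening: 0.0231
gripper_force: 59.3
```

>>> play_rows:
  targets:
    - [[0, 0, 0.002], [0, 0, 0], 0]
    - [[0, 0, 0.004], [0, 0, 0], 0]
    - [[0, 0, 0.006], [0, 0, 0], 0]
    - [[0, 0, 0.006], [0, 0, 0], 0]
    - [[0, 0, 0.006], [0, 0, 0], 0]

```text
t: 5.92
tcp_pos: [0.4579, -0.2767, 0.2222]
tcp_rot: [3.139, -0.001, 0.337]
ft_force: [2.6, -6.4, 2.8]
opening: 0.0231
gripper_force: 59.8
```

```bash
python3 -c "
from h import *
go([.4755,-.270,.2031],19.3);print(manip.state()['moment'])"
```

```text
t 5.92 tcp [ 0.4579 -0.2767  0.2222] yaw [ 1.7987e+02 -6.0000e-02  1.9300e+01] F [ 2.6 -6.4  2.8] op 0.0231 gf 59.79304611682892 
SHIFT [ 0.0188 -0.0005  0.0191] TURN [ 0.13 -0.06 -0.  ]
[-0.92652027 -0.38388519 -0.05782314]
```

>>> play_rows:
  targets:
    - [[0, 0.001, 0], [0, 0, 0], 0]
    - [[0, 0.002, 0], [0, 0, 0], 0]
    - [[0, 0.002, 0], [0, 0, 0], 0]
    - [[0, 0.002, 0], [0, 0, 0], 0]
    - [[0, 0.002, 0], [0, 0, 0], 0]

```text
t: 6.55
tcp_pos: [0.4583, -0.2781, 0.2215]
tcp_rot: [3.141, -0.0, 0.337]
ft_force: [3.3, -3.8, 2.7]
opening: 0.0234
gripper_force: 59.9
```

>>> play_rows:
  targets:
    - [[0, 0, 0.001], [0, 0, 0], 0]
    - [[0, 0, 0.002], [0, 0, 0], 0]
    - [[0, 0, 0.002], [0, 0, 0], 0]
    - [[0, 0, 0.002], [0, 0, 0], 0]
    - [[0, 0, 0.002], [0, 0, 0], 0]

```text
t: 7.18
tcp_pos: [0.4584, -0.2783, 0.2197]
tcp_rot: [3.141, -0.0, 0.337]
ft_force: [2.6, -6.2, 4.7]
opening: 0.0232
gripper_force: 60.2
```

```bash
python3 -c "
from h import *
go([.4755,-.270,.2031],19.3);print(manip.state()['moment'])"
```

```text
t 7.17 tcp [ 0.4584 -0.2783  0.2197] yaw [ 1.7995e+02 -1.0000e-02  1.9300e+01] F [ 2.6 -6.2  4.7] op 0.0232 gf 60.1853084564209 
SHIFT [ 0.0189 -0.0022  0.0166] TURN [ 0.05 -0.01  0.  ]
[-0.92601175 -0.41143411  0.00834754]
```

>>> play_rows:
  targets:
    - [[0, 0.001, 0], [0, 0, 0], 0]
    - [[0, 0.002, 0], [0, 0, 0], 0]
    - [[0, 0.003, 0], [0, 0, 0], 0]
    - [[0, 0.003, 0], [0, 0, 0], 0]
    - [[0, 0.003, 0], [0, 0, 0], 0]

```text
t: 7.8
tcp_pos: [0.4592, -0.2806, 0.2191]
tcp_rot: [-3.14, 0.0, 0.337]
ft_force: [-0.0, 5.8, 3.8]
opening: 0.0234
gripper_force: 59.9
```

```bash
python3 -c "
from h import *
go([.4755,-.270,.2031],19.3);print(manip.state()['moment'])"
```

```text
t 7.8 tcp [ 0.4592 -0.2806  0.2191] yaw [-1.7993e+02  2.0000e-02  1.9310e+01] F [-0.   5.8  3.8] op 0.0234 gf 59.9369877576828 
SHIFT [ 0.0189 -0.0046  0.016 ] TURN [-0.07  0.02  0.01]
[0.89287868 0.03528109 0.14871606]
```

>>> play_rows:
  targets:
    - [[0, -0.0013, 0], [0, 0, 0], 0]
    - [[0, -0.0013, 0.002], [0, 0, 0], 0]
    - [[0, -0.0013, 0.004], [0, 0, 0], 0]
    - [[0, -0.0013, 0.006], [0, 0, 0], 0]
    - [[0, -0.0013, 0.006], [0, 0, 0], 0]

```text
t: 8.43
tcp_pos: [0.4591, -0.2799, 0.2142]
tcp_rot: [3.14, -0.001, 0.337]
ft_force: [1.5, 0.8, 7.8]
opening: 0.0231
gripper_force: 60.5
```

```bash
python3 -c "
from h import *
go([.4755,-.270,.2031],19.3);print(manip.state()['moment'])"
```

```text
t 8.43 tcp [ 0.4591 -0.2799  0.2142] yaw [ 1.7992e+02 -6.0000e-02  1.9300e+01] F [1.5 0.8 7.8] op 0.0231 gf 60.480061769485474 
SHIFT [ 0.0188 -0.004   0.0111] TURN [ 0.08 -0.06 -0.  ]
[ 0.17709356 -0.30610012  0.11101282]
```

Lateral forces are now balanced. Pressing on down.

>>> play_rows:
  targets:
    - [[0, 0, 0.002], [0, 0, 0], 0]
    - [[0, 0, 0.004], [0, 0, 0], 0]
    - [[0, 0, 0.006], [0, 0, 0], 0]
    - [[0, 0, 0.008], [0, 0, 0], 0]
    - [[0, 0, 0.008], [0, 0, 0], 0]

```text
t: 9.05
tcp_pos: [0.4587, -0.2797, 0.2048]
tcp_rot: [-3.142, 0.0, 0.337]
ft_force: [4.2, -2.0, -5.9]
opening: 0.0234
gripper_force: 59.0
```

>>> play_rows:
  targets:
    - [[0, 0, 0.001], [0, 0, 0], 0]
    - [[0, 0, 0.002], [0, 0, 0], 0]
    - [[0, 0, 0.003], [0, 0, 0], 0]
    - [[0, 0, 0.003], [0, 0, 0], 0]
    - [[0, 0, 0.003], [0, 0, 0], 0]

```text
t: 9.68
tcp_pos: [0.4588, -0.2798, 0.2031]
tcp_rot: [3.142, 0.0, 0.337]
ft_force: [-5.2, -1.0, 6.5]
opening: 0.0234
gripper_force: 60.3
```

```bash
python3 -c "
from h import *
go([.4755,-.270,.2031],19.3);print(manip.state()['moment'])"
```

```text
t 9.68 tcp [ 0.4588 -0.2798  0.2031] yaw [1.80e+02 3.00e-02 1.93e+01] F [-5.2 -1.   6.5] op 0.0234 gf 60.28703033924103 
SHIFT [ 0.0191 -0.0038 -0.    ] TURN [0.   0.03 0.  ]
[0.06527632 0.87198589 0.18022087]
```

The force went negative as the pump snapped in, and it is now meeting the foot. I'll press a little more.

>>> play_rows:
  targets:
    - [[0, 0, 0.001], [0, 0, 0], 0]
    - [[0, 0, 0.002], [0, 0, 0], 0]
    - [[0, 0, 0.002], [0, 0, 0], 0]
    - [[0, 0, 0.002], [0, 0, 0], 0]
    - [[0, 0, 0.002], [0, 0, 0], 0]

```text
t: 10.3
tcp_pos: [0.4589, -0.28, 0.2029]
tcp_rot: [3.141, 0.0, 0.337]
ft_force: [-15.2, 5.8, 29.2]
opening: 0.023
gripper_force: 62.7
```

```bash
python3 -c "
from h import *
go([.4755,-.270,.2031],19.3);print(manip.state()['moment'])"
```

```text
t 10.3 tcp [ 0.4589 -0.28    0.2029] yaw [1.7997e+02 1.0000e-02 1.9300e+01] F [-15.2   5.8  29.2] op 0.023 gf 62.745630741119385 
SHIFT [ 0.019  -0.0039 -0.0002] TURN [0.03 0.01 0.  ]
[1.07795576 2.4580105  0.23172203]
```

>>> play_rows:
  targets:
    - [[0, 0, -0.0015], [0, 0, 0], 0]
    - [[0.001, 0, -0.0015], [0, 0, 0], 0]
    - [[0.002, 0, -0.0015], [0, 0, 0], 0]
    - [[0.003, 0, -0.0015], [0, 0, 0], 0]
    - [[0.003, 0, -0.0015], [0, 0, 0], 0]

```text
t: 10.92
tcp_pos: [0.4613, -0.2791, 0.203]
tcp_rot: [3.141, 0.002, 0.337]
ft_force: [-13.1, -1.2, 13.3]
opening: 0.0232
gripper_force: 60.8
```

```bash
python3 -c "
from h import *
a=grab('top','top4.png');b=grab('scene','scene4.png')
go([.4755,-.270,.2031],19.3);print(manip.state()['moment'])
q=a['pixels'][150:270,380:480,::-1];q=cv2.resize(q,None,fx=4,fy=4,interpolation=cv2.INTER_CUBIC)
p=b['pixels'][130:190,225:275,::-1];p=cv2.resize(p,None,fx=8,fy=8,interpolation=cv2.INTER_CUBIC)
cv2.imwrite('pics/ov4.png',np.hstack([q,p]))"
```

```text
t 11.03 tcp [ 0.4613 -0.2791  0.203 ] yaw [1.7998e+02 9.0000e-02 1.9300e+01] F [-13.5  -1.8  13.1] op 0.0231 gf 60.80207347869873 
SHIFT [ 0.0164 -0.0039 -0.0001] TURN [ 0.02  0.09 -0.  ]
[-0.22263039  1.96098816  0.19877066]
```

View pics/ov4.png

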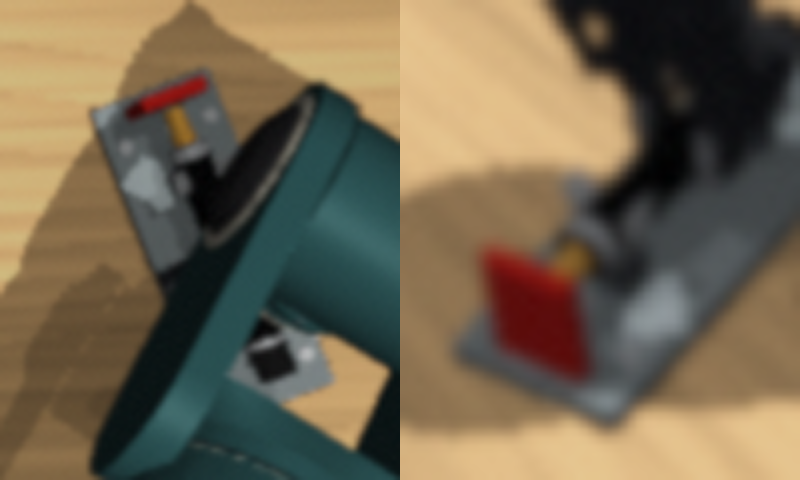

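The pump is in the clips and slides at about 12 N. The nozzle tip at about (177,108) is just short of the stop edge at about (172,104), so I'll keep sliding until the force climbs.

>>> play_rows:
  targets:
    - [[0.001, 0, 0], [0, 0, 0], 0]
    - [[0.002, 0, 0], [0, 0, 0], 0]
    - [[0.003, 0, 0], [0, 0, 0], 0]
    - [[0.003, 0, 0], [0, 0, 0], 0]
    - [[0.003, 0, 0], [0, 0, 0], 0]

```text
t: 11.65
tcp_pos: [0.4641, -0.2781, 0.203]
tcp_rot: [3.141, 0.002, 0.337]
ft_force: [-12.7, -2.3, 13.1]
opening: 0.0232
gripper_force: 60.8
```

```bash
python3 -c "
from h import *
go([.4755,-.270,.2031],19.3);print(manip.state()['moment'])"
```

```text
t 11.65 tcp [ 0.4641 -0.2781  0.203 ] yaw [1.7998e+02 9.0000e-02 1.9300e+01] F [-12.7  -2.3  13.1] op 0.0232 gf 60.82217216491699 
SHIFT [ 0.0134 -0.0039 -0.0001] TURN [ 0.02  0.09 -0.  ]
[-0.16818984  1.94675868  0.18151875]
```

>>> play_rows:
  targets:
    - [[0.001, 0, 0], [0, 0, 0], 0]
    - [[0.002, 0, 0], [0, 0, 0], 0]
    - [[0.002, 0, 0], [0, 0, 0], 0]
    - [[0.002, 0, 0], [0, 0, 0], 0]
    - [[0.002, 0, 0], [0, 0, 0], 0]

```text
t: 12.28
tcp_pos: [0.465, -0.278, 0.2029]
tcp_rot: [-3.141, 0.006, 0.337]
ft_force: [-32.4, -5.5, 20.8]
opening: 0.0233
gripper_force: 61.8
```

>>> play_rows:
  targets:
    - [[0.001, 0, 0], [0, 0, 0], 0]
    - [[0.002, 0, 0], [0, 0, 0], 0]
    - [[0.002, 0, 0], [0, 0, 0], 0]
    - [[0.002, 0, 0], [0, 0, 0], 0]
    - [[0.002, 0, 0], [0, 0, 0], 0]

```text
t: 12.9
tcp_pos: [0.4658, -0.2778, 0.2029]
tcp_rot: [-3.141, 0.01, 0.336]
ft_force: [-52.2, -11.1, 29.7]
opening: 0.0235
gripper_force: 62.7
```

It hit the stop, with the force rising to 53 N. I'll relieve the push, press down once more, then release.

>>> play_rows:
  targets:
    - [[-0.002, 0, 0], [0, 0, 0], 0]
    - [[-0.003, 0, 0], [0, 0, 0], 0]
    - [[-0.003, 0, 0.001], [0, 0, 0], 0]
    - [[-0.003, 0, 0.001], [0, 0, 0], 0]
    - [[-0.003, 0, 0.001], [0, 0, 0], 0]

```text
t: 13.52
tcp_pos: [0.4646, -0.2781, 0.2029]
tcp_rot: [3.142, 0.004, 0.337]
ft_force: [-28.1, 0.3, 29.1]
opening: 0.023
gripper_force: 62.7
```

```bash
python3 -c "
from h import *
go([.4755,-.270,.2031],19.3);print(manip.state()['moment'])"
```

```text
t 13.53 tcp [ 0.4646 -0.2781  0.2029] yaw [179.99   0.2   19.29] F [-28.1   0.3  29.1] op 0.023 gf 62.744420170784 
SHIFT [ 0.0129 -0.004  -0.0003] TURN [ 0.01  0.2  -0.01]
[0.04439513 4.35546069 0.12825324]
```

>>> play_rows:
  targets:
    - [[-0.001, 0, -0.001], [0, 0, 0], 0]
    - [[-0.0015, 0, -0.002], [0, 0, 0], 0]
    - [[-0.0015, 0, -0.002], [0, 0, 0], 0]
    - [[-0.0015, 0, -0.002], [0, 0, 0], 50]
    - [[-0.0015, 0, -0.002], [0, 0, 0], 100]

```text
t: 14.15
tcp_pos: [0.4642, -0.2778, 0.203]
tcp_rot: [-3.141, -0.0, 0.337]
ft_force: [-0.5, -0.1, -0.3]
opening: 0.0585
gripper_force: 0.0
```

>>> play_rows:
  targets:
    - [[0, 0, 0], [0, 0, 0], 100]
    - [[0, 0, 0], [0, 0, 0], 100]
    - [[0, 0, -0.03], [0, 0, 0], 100]
    - [[0, 0, -0.08], [0, 0, 0], 100]
    - [[0, 0, -0.14], [0, 0, 0], 100]

```text
t: 14.78
tcp_pos: [0.4638, -0.2777, 0.3438]
tcp_rot: [-3.14, 0.001, 0.337]
ft_force: [0.6, -0.6, -0.8]
opening: 0.0853
gripper_force: 0.0
```

>>> play_rows:
  targets:
    - [[-0.02, 0.05, 0], [0, 0, 0], 100]
    - [[-0.04, 0.1, 0], [0, 0, 0], 100]
    - [[-0.05, 0.15, 0], [0, 0, 0], 100]
    - [[-0.06, 0.2, 0], [0, 0, 0], 100]
    - [[-0.06, 0.25, 0], [0, 0, 0], 100]

```text
t: 15.4
tcp_pos: [0.4898, -0.5356, 0.3429]
tcp_rot: [3.142, -0.0, 0.336]
ft_force: [0.4, 0.9, -0.2]
opening: 0.0853
gripper_force: 0.0
```

```bash
python3 -c "
from h import *
a=grab('top','top5.png');b=grab('scene','scene5.png')
go([.4755,-.270,.2031],19.3)
q=a['pixels'][155:265,390:475,::-1];q=cv2.resize(q,None,fx=5,fy=5,interpolation=cv2.INTER_CUBIC)
p=b['pixels'][125:190,230:290,::-1];p=cv2.resize(p,None,fx=6,fy=6,interpolation=cv2.INTER_CUBIC)
o=np.zeros((550,785,3),np.uint8);o[:,:425]=q;o[:390,425:]=p
cv2.imwrite('pics/ov5.png',o)"
```

```text
t 15.5 tcp [ 0.4904 -0.5372  0.341 ] yaw [-1.7992e+02  5.0000e-02  1.9190e+01] F [-0.   0.6 -0.6] op 0.0856 gf 0.0 
SHIFT [ 0.0739 -0.2571  0.1381] TURN [-0.08  0.05 -0.11]
```

View pics/ov5.png

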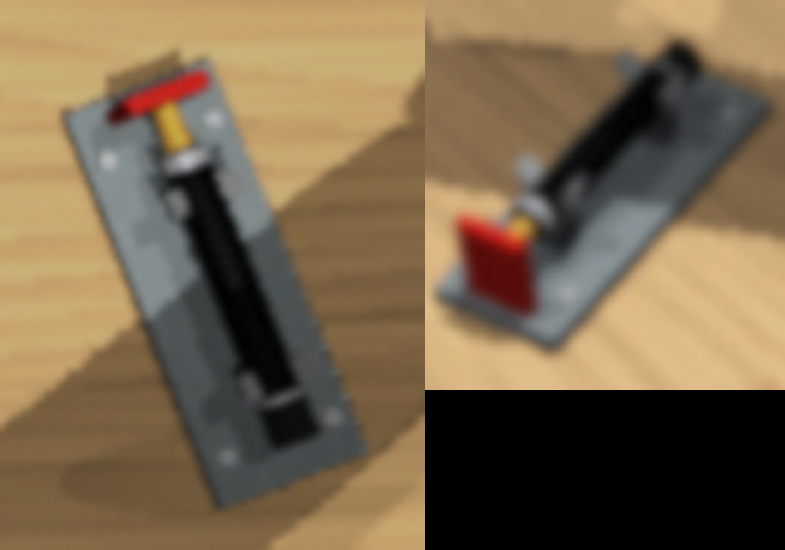

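The pump lies level in both clips with its brass nozzle against the red stop at about (170,105), and the gripper is well clear. Handing in.

```bash
python3 -c "
from cell import manip
print(manip.sign_off())"
```

```text
the job is handed in; nothing more can be done
None
```

The black pump is snapped into both clips of the empty bracket with its nozzle butted against the red stop, and the job was handed in at about 15.5 s; sign-off gave no verdict.

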